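# Set the block plane's front knob a quarter turn off home

### The arm

A 6-joint arm with a two-finger parallel gripper is mounted at the origin on the work surface. World frame = base frame: x ahead of the robot, y to its left, z up, the work surface at z = 0. Lengths are in m, angles in degrees, forces in N, time in s.
With the tool pointing down it reaches from about 0.325 to 0.775 m from the base axis. Payload 5.5 kg.
Tool frame: the origin (TCP) lies at the centre of the arm's flange, where the gripper is bolted on; the fingertips stand 182 mm ahead of it and the grasp point (between the pads) lies 163 mm ahead of it; z points along the fingers, y is the line along which they close (so a half turn about z gives the same grasp; the last joint's range is limited). The gripper opens to 88 mm and grips with 3 to 60 N. Pads are 20 mm wide; open, the fingers measure 115 mm over their backs; the gripper's body (75 mm by 178 mm) begins 61 mm behind the grasp point.
Start: joints at [73.871, 5.22, 70.514, -0, 104.267, -3.249], TCP at [0.134, 0.585, 0.405] pointing down, gripper open.
Joint ranges: [-164.24, 164.24], [-49.07, 125.15], [9.68, 141.18], [-86.29, 266.29], [3.28, 154.24], [-151.56, 151.56]. Speed limits (degrees/s): [147.25, 147.25, 172.46, 180, 180, 180].

### API

Orientations are given as [roll, pitch, yaw] about the fixed x, y, z axes, in that order (R = Rz(yaw) Ry(pitch) Rx(roll)).
In Python, from station import r gives the robot as it stands. The module is installed in compiled form; this text tells all that it offers. Calls block until the motion is done:
- r.reach(position, orientation): joint-space move of the TCP to a pose.
- r.servo_line(position, rotation=None, speed=0.15): straight line of the TCP; rotation=None keeps the orientation; speed is the mean speed in m/s.
- r.move_joints(angles): joint-space move.
- r.let_go() and r.grab(squeeze=None): open the fingers fully, or close them until they stop; squeeze is the grip in N (None keeps the last).
- r.wait(seconds).
- r.inverse_kinematics(position, orientation): joint angles nearest the present ones, or None.
- r.sense(): the state.
- r.snapshot(name): name is "side" or "top" or "wrist"; returns a dict with "frame" (480x640x3 uint8, red, green, blue), "fx", "fy", "cx", "cy" (pixels), "dist_coeffs" ([k1, k2, p1, p2, k3] as OpenCV has them; the pictures are not rectified), "R" (3x3) and "t" (3): a world point X has camera coordinates R X + t. Camera axes: x right, y down, z forward; pixel columns grow to the right and rows downward; lengths in m; the calibration is good to about 2 mm. A picture is of the moment at which its call begins. There is no depth.
A pose or a line that the arm cannot do raises r.IKError and nothing moves.
- r.hand_in(): hands the job in; it is judged then, once.
The state is a dict: "clock": time; "joints": joint angles; "joint_vel": joint speeds; "joint_torque": joint torques, N m; "tcp_pos": TCP position; "orientation": TCP orientation; "contact_force": force on the tool from outside, world axes, zero at the start; "torque": the same for the moment, N m; "opening": finger opening in m; "gripper_force": force on a finger pad.
Only numpy, scipy, OpenCV 4.12 (cv2) and the standard library are available. Lean on these libraries where they do the work, as an engineer would, in place of code of your own. Each camera call takes 0.05 s, during which the arm holds its last target. There are 200 camera calls.

### The job

The block plane in the bench vise has just been put back together and its brass front knob is still loose on its stud. Screw the knob down until it is fully home, then back it off a quarter turn so that the toe plate can just slide, and finish still gripping the knob there between the fingers, without letting go, so that it cannot creep while I set the mouth lever. Leave the hammer, brace, glue bottle and cup where they are.

Things in the scene. Friction and masses are not known exactly. Their poses are not given: they have to be found in the camera images.
- knob: upright knurled round brass knob at the plane's toe, 24 mm tall. Origin: centre of its underside (77 mm above the bench when home); z up its axis, x along the slot in its top. Foot 21 mm in diameter; grip rim 27 mm in diameter from 5 to 20 mm above the underside, narrowing to a 23 mm top. Right-hand thread: clockwise from above screws it down, 1.3 mm a turn; 0.04 N m turns it; it stays where left
- knob_grip (a point): point on the knob's axis, 12.5 mm above its underside: the middle of the grip rim
- knob_turn (a joint): turn of the knob in rad: 0 = fully home (a hard stop; the slot then lies along the plane), growing as it is backed off (anticlockwise from above). Starts 2.2 to 4.4 off home (0.35 to 0.7 turn); can go to 5.2
- plane: block plane 165 x 50 mm, fixed level in the vise. Origin: middle of the sole, 58 mm above the bench; x to the toe, z up. Knob axis at x = 52.5 mm. Nothing round the knob is over 19 mm above the sole (knob's underside; the mouth lever lies below it). Behind, the lever cap rises: 18 mm at 38 mm behind the knob axis, 31 at 60, 43 at most: wide-open fingers fit if they close along y, within 45 deg
- vise: dark iron bench vise with cork-lined jaws, bolted down. Origin: at bench height under the middle of the jaws, which close along its x; y along the jaws, the plane's toe points to +y. Base 190 x 100 mm; jaws 120 mm long, 70 mm high; screw and tommy bar reach 143 mm to -x
- hammer: small brass-headed plane hammer lying on the bench, 200 mm long; bystander
- brace: spruce brace blank, 160 x 10 x 18 mm, lying on the bench; bystander
- glue: cream glue bottle standing on the bench, 54 mm diameter, 130 mm tall; bystander
- cup: black pencil cup, 72 mm diameter, 95 mm tall, standing on the bench with three pencils in it that reach 168 mm; bystander

How it is judged:
By the outcome, as a careful person would: the job done as asked, in the order asked, and still so for the second after the job is handed in, while the arm keeps its last pose, push and grip.
It also fails if it takes over 58 s, if anything falls off the work surface, if the arm or the gripper's body presses on something with over 40 N, if the wrist force passes 120 N, or if a joint passes its speed limit or range.

## Working session

There is one attempt and no reset: what is moved stays moved. The work goes in short steps, each a Python script; the robot and the scene stay as the last script left them, time stands still between calls to the robot, and variables do not carry over. Pictures are saved under pics/ and viewed, at most 10 in all, crops included, and the job is handed in when it is done.

```bash
mkdir -p pics; ls; python3 - <<'E'
from station import r
import cv2
for n in("top","side"):
    s=r.snapshot(n); cv2.imwrite(f"pics/{n}0.png",s["frame"][:,:,::-1]); print(n,s["fx"],s["dist_coeffs"],s["R"],s["t"])
print(r.sense())
E
```

```text
pics
top 489.01216182898764 [0.00906988 0.         0.         0.         0.        ] [[-0.02392449 -0.99935043 -0.02695061]
 [-0.99561634  0.02625604 -0.08977044]
 [ 0.09041974  0.02468476 -0.99559778]] [0.09265615 0.59738059 1.21738991]
side 524.0350645253117 [0.00427837 0.         0.         0.         0.        ] [[ 0.71839941 -0.69552134  0.0123431 ]
 [-0.33414731 -0.36059251 -0.87081492]
 [ 0.61012118  0.62146851 -0.49145603]] [-0.37456753  0.29021864  0.74517027]
{'clock': 0.1, 'joints': array([ 7.38710117e+01,  5.25763437e+00,  7.05766869e+01, -7.80945522e-04,
        1.04266913e+02, -3.25146324e+00]), 'joint_vel': array([ 0.05189655, -0.05399479, -0.19406329,  0.00523111, -0.07246298,
        0.0085756 ]), 'joint_torque': array([ 3.78230456e-03, -4.47860706e+01, -4.07567310e+01,  7.02173891e-02,
        2.84518918e-02, -9.73384317e-05]), 'tcp_pos': array([0.13376484, 0.58494259, 0.40361498]), 'orientation': array([-1.79898886e+02, -4.98583796e-03,  1.67122279e+02]), 'contact_force': array([-0.6406577 ,  0.76284618, -0.17025038]), 'torque': array([-0.0345896 , -0.04342006,  0.04476657]), 'gripper_force': 0.0, 'opening': 0.0882173906912454}
```

View pics/top0.png

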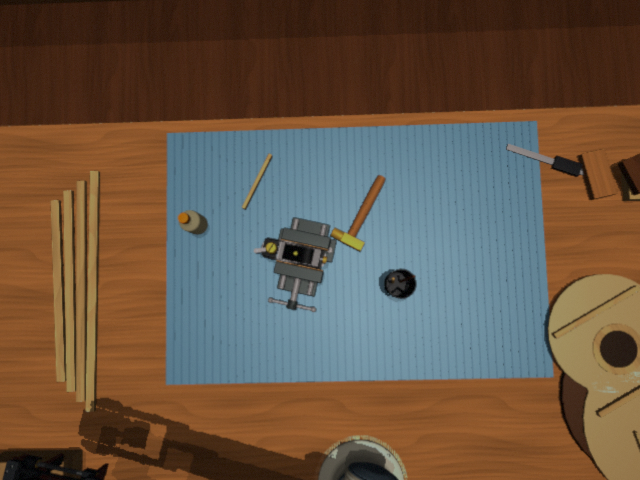

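View pics/side0.png

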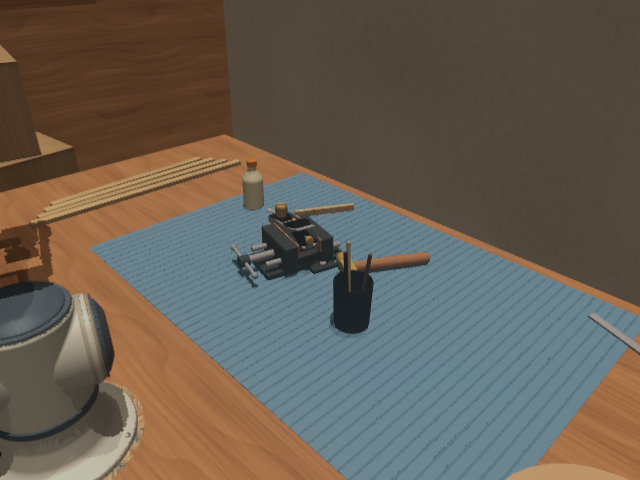

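The top view shows the knob at about (271,248), with the plane's toe pointing image-left (+y), the lever-cap brass at (296,254) and the hammer head at (348,240). In the side view the knob is at (281,211). I'll locate it by triangulation and then look with the wrist camera.

```bash
cat > h.py <<'E'
from station import r
import numpy as np, cv2
def ray(s,uv):
    K=np.array([[s["fx"],0,s["cx"]],[0,s["fy"],s["cy"]],[0,0,1]])
    p=cv2.undistortPoints(np.array([[uv]],float),K,np.array(s["dist_coeffs"]))[0,0]
    R=np.array(s["R"]);t=np.array(s["t"])
    d=R.T@np.array([p[0],p[1],1]); return -R.T@t,d/np.linalg.norm(d)
def onz(s,uv,z):
    c,d=ray(s,uv); return c+d*(z-c[2])/d[2]
def save(s,n,crop=None,k=1):
    f=s["frame"][:,:,::-1]
    if crop: f=f[crop[1]:crop[3],crop[0]:crop[2]]
    cv2.imwrite("pics/"+n,cv2.resize(f,None,fx=k,fy=k,interpolation=cv2.INTER_CUBIC))
def tri(s1,u1,s2,u2):
    a,d=ray(s1,u1);b,e=ray(s2,u2)
    x=np.linalg.lstsq(np.c_[d,-e],b-a,rcond=None)[0]
    p,q=a+d*x[0],b+e*x[1]; return (p+q)/2,np.linalg.norm(p-q)
E
python3 - <<'E'
from h import *
t=r.snapshot("top");s=r.snapshot("side")
k=onz(t,(271,248),.1);print(k,onz(t,(296,254),.1),tri(t,(271,248),s,(281,207)))
# yaw so that the closing line (tool y) is across the plane
a=onz(t,(271,248),.1)-onz(t,(296,254),.1);print(np.degrees(np.arctan2(a[1],a[0])))
print("glue",onz(t,(190,220),.1),"cup",onz(t,(400,284),.09),"ham",onz(t,(348,240),.02))
r.reach([k[0]-.05,k[1],.40],[180,0,167])
print(r.sense()["clock"],r.sense()["joints"])
w=r.snapshot("wrist");save(w,"w1.png")
R=np.array(w["R"]);print(-R.T@w["t"],R,R@np.r_[k[:2],.1]+w["t"])
E
```

```text
[0.58357872 0.20163001 0.1       ] [0.56757879 0.14172261 0.1       ] (array([0.58419779, 0.20159263, 0.09760096]), np.float64(0.0011007053279067321))
75.04660323225241
glue [0.65685101 0.39763892 0.1       ] cup [ 0.49000817 -0.10515391  0.09      ] ham [0.60559381 0.014142   0.02      ]
2.2 [ 1.73671662e+01  5.83329290e-01  7.57690284e+01  1.84931139e-02
  1.03641601e+02 -5.97026798e+01]
[0.45138675 0.22162914 0.38032833] [[ 2.22745231e-01  9.74876514e-01 -5.86247768e-04]
 [ 9.30446911e-01 -2.12414155e-01  2.98577916e-01]
 [ 2.90952071e-01 -6.70522792e-02 -9.54385082e-01]] [0.01011279 0.04354586 0.30734369]
```

View pics/w1.png

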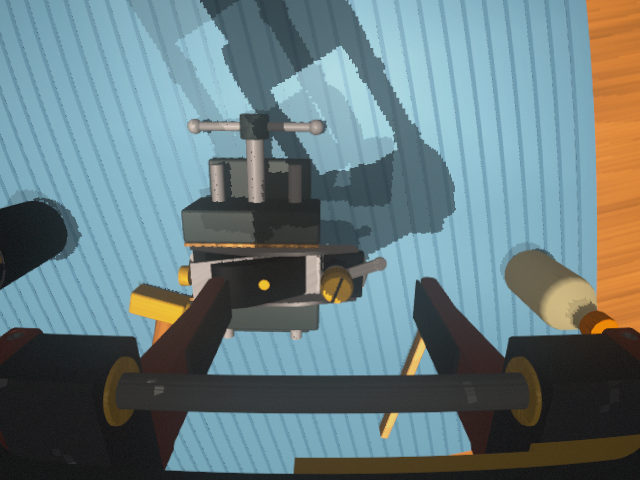

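The wrist view shows the knob at (337,285) with its slot running from about (332,275) to (343,297). The plane runs almost horizontally in the image, with its cap screw at (264,285). I'll move to pre-grasp with the closing line across the plane, at the end of joint 6 that allows the whole clockwise turn, and look more closely there.

```bash
python3 - <<'E'
from h import *
w=r.snapshot("wrist");k=onz(w,(337,285),.10);print(k)
save(w,"w1c.png",(170,220,400,350),3.4)
j=r.inverse_kinematics([k[0],k[1],.37],[180,0,-105]);print(j)
q=np.array(r.sense()["joints"])
# stay on the low-j6 branch
if j is not None and j[5]>0: print("wrong branch")
else:
    r.move_joints(j); w=r.snapshot("wrist");save(w,"w2.png")
    R=np.array(w["R"]);print(r.sense()["clock"],r.sense()["joints"],R,w["t"])
E
```

```text
[0.58081196 0.20445853 0.1       ]
[  16.22785207    7.41177733   71.66808519    0.          100.92013748
 -148.77214793]
3.7333 [ 1.62404628e+01  7.39747331e+00  7.16653590e+01  2.17340970e-03
  1.00925178e+02 -1.48724090e+02] [[-9.66003159e-01  2.58529646e-01  5.65614274e-04]
 [ 2.46903416e-01  9.21908290e-01  2.98536108e-01]
 [ 7.66589899e-02  2.88526476e-01 -9.54398173e-01]] [ 0.50629659 -0.35807909  0.25542285]
```

View pics/w1c.png

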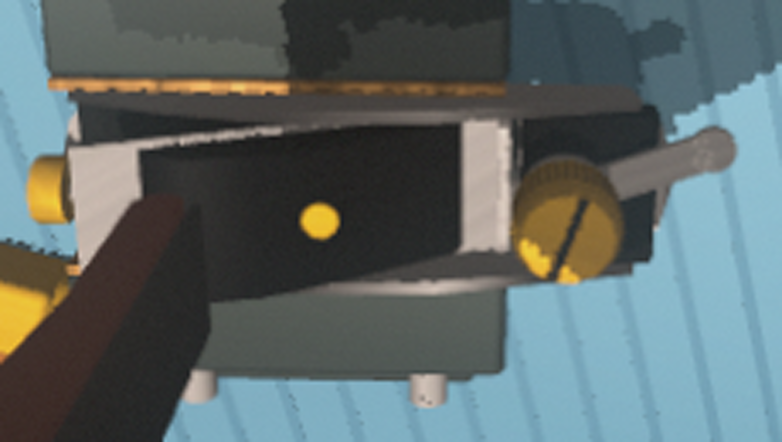

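View pics/w2.png

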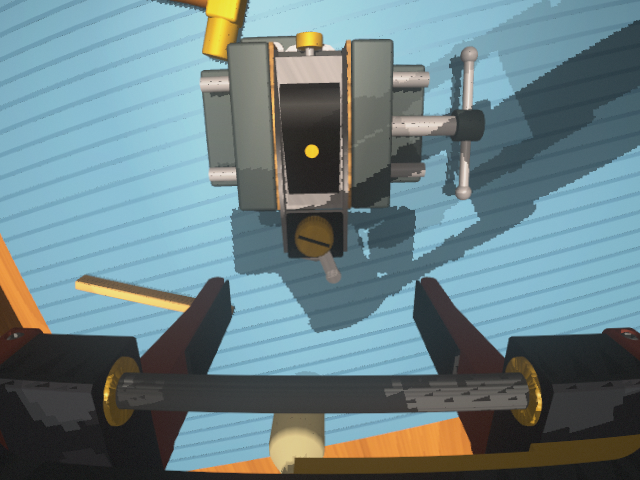

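In this view the knob top is at about (314,236), with the slot from (300,233) to (329,243). The cork jaw lines at x≈272 and 350 run nearly vertically and give the plane's direction. Next I'll get the angles by masks.

```bash
python3 - <<'E'
from h import *
w=r.snapshot("wrist");f=w["frame"];hsv=cv2.cvtColor(f,cv2.COLOR_RGB2HSV)
# knob: brass blob
m=cv2.inRange(hsv,(12,110,60),(35,255,255));roi=np.zeros_like(m);roi[210:262,288:344]=255;m&=roi
m=cv2.morphologyEx(m,cv2.MORPH_CLOSE,np.ones((7,7),np.uint8))
c=max(cv2.findContours(m,0,1)[0],key=cv2.contourArea);print("blob",cv2.boundingRect(c))
(x,y),rad=cv2.minEnclosingCircle(c);print(x,y,rad)
# slot: dark pixels in the top face
g=cv2.cvtColor(f,cv2.COLOR_RGB2GRAY);bh=cv2.morphologyEx(g,cv2.MORPH_BLACKHAT,np.ones((9,9),np.uint8))
d=np.zeros_like(g);cv2.circle(d,(314,237),13,255,-1)
ys,xs=np.where((bh>25)&(d>0));print("n",len(xs))
vx,vy,x0,y0=cv2.fitLine(np.c_[xs,ys].astype(np.float32),cv2.DIST_HUBER,0,.01,.01).ravel();print(vx,vy,x0,y0)
A=onz(w,(x0-12*vx,y0-12*vy),.1015);B=onz(w,(x0+12*vx,y0+12*vy),.1015);print("slot",np.degrees(np.arctan2(*(B-A)[1::-1])),(A+B)/2)
# cork lines at z=.07
mk=cv2.inRange(hsv,(8,110,90),(25,255,255))
for lo,hi in((262,282),(340,360)):
    p=[(lo+np.mean(np.where(mk[v,lo:hi])[0]),v) for v in range(60,200) if mk[v,lo:hi].any()]
    a,b,u,v=cv2.fitLine(np.array(p,np.float32),cv2.DIST_HUBER,0,.01,.01).ravel()
    P=onz(w,(u-60*a,v-60*b),.07);Q=onz(w,(u+60*a,v+60*b),.07);e=(Q-P)*np.sign((Q-P)[1]);print("cork",len(p),np.degrees(np.arctan2(e[1],e[0])))
save(w,"w2c.png",(280,200,350,270),8)
E
```

```text
blob (296, 216, 37, 41)
314.0526428222656 236.0263214111328 20.242141723632812
n 78
0.95592624 0.29360685 312.95163 240.82973
slot 147.0622857179159 [0.58501272 0.20308279 0.1015    ]
cork 140 75.72686308150061
cork 139 76.44200054100887
```

View pics/w2c.png

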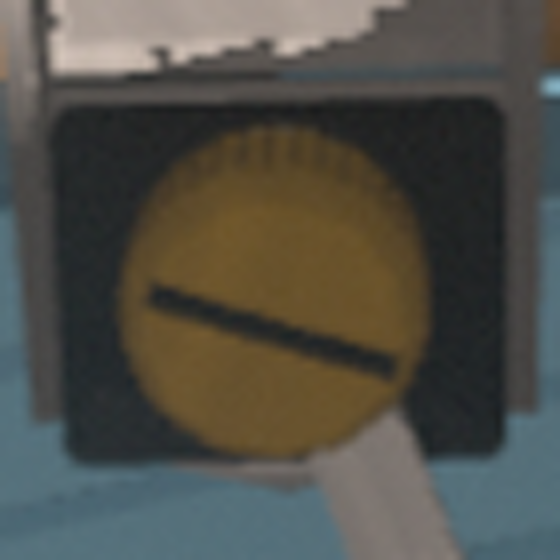

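The slot is at 147.1° and the plane at 76.1°, so the knob is 71° + 180° = 251° off home. That is the only value in range, and joint 6 has room for it in one grip. Descend and grip.

```bash
python3 - <<'E'
from h import *
def st(l):
    s=r.sense();print(l,round(s["clock"],2),s["tcp_pos"].round(4),np.round(s["orientation"],2),"F",s["contact_force"].round(2),"T",s["torque"].round(3),"op",round(s["opening"],4),"gf",round(s["gripper_force"],1),"j6",s["joints"][5].round(2))
p=np.array([.5843,.2034,.262])
r.servo_line(p+[0,0,.02],[180,0,-104],speed=.08); st("above")
s=r.sense(); 
r.servo_line(p,speed=.04); st("down")
r.grab(8); st("grab8")
E
```

```text
above 5.03 [0.5845 0.2035 0.2829] [-1.7993e+02  4.0000e-02 -1.0400e+02] F [-0.2  -0.23 -0.37] T [ 0.072 -0.026  0.045] op 0.0881 gf 0.0 j6 -149.95
down 5.68 [0.5843 0.2034 0.2619] [ 1.7999e+02 -1.0000e-02 -1.0400e+02] F [ 0.47 -0.48  0.01] T [0.056 0.116 0.002] op 0.0882 gf 0.0 j6 -149.96
grab8 6.65 [0.5854 0.203  0.2622] [-1.7976e+02  4.0000e-02 -1.0404e+02] F [ 6.83 -0.01 -2.87] T [-0.063 -1.05  -0.   ] op 0.0266 gf 8.0 j6 -149.96
```

```bash
cat >> h.py <<'E'
class Turn:
    def __init__(s,p,yaw): s.p=np.array(p,float);s.yaw=yaw
    def go(s,dyaw):
        s.yaw+=dyaw; s.p[2]+=.0013*dyaw/360
        j=r.inverse_kinematics(s.p,[180,0,s.yaw]); r.move_joints(j)
        st=r.sense(); F=st["contact_force"]; s.p[:2]+=np.clip(F[:2]*.0001,-.0006,.0006)
        print(round(st["clock"],2),"yaw",round(s.yaw,1),round(st["orientation"][2],2),"j6",st["joints"][5].round(1),"F",F.round(1),"T",st["torque"].round(3),"op",round(st["opening"],4),"p",s.p.round(4))
        return st
E
python3 - <<'E'
from h import *
t=Turn([.5856,.2029,.262],-104)
t.go(0);r.grab(25);t.go(0)
for i in range(6): 
    s=t.go(-12)
    if abs(s["torque"][2])>.25: break
print(t.p,t.yaw)
E
```

```text
6.9 yaw -104 -104.01 j6 -150.0 F [ 3.8  0.1 -1.6] T [ 0.119 -0.529  0.005] op 0.0266 p [0.586  0.2029 0.262 ]
7.37 yaw -104 -104.0 j6 -150.0 F [ 4.   1.2 -0.6] T [ 0.157 -0.539  0.02 ] op 0.0263 p [0.5864 0.203  0.262 ]
7.68 yaw -116 -115.78 j6 -138.3 F [ 3.1 -0.4  0.3] T [ 0.024 -0.276 -0.02 ] op 0.026 p [0.5867 0.203  0.262 ]
8.0 yaw -128 -127.64 j6 -126.4 F [ 0.2 -1.   1.7] T [-0.011  0.033  0.007] op 0.0262 p [0.5867 0.2029 0.2619]
8.32 yaw -140 -139.58 j6 -114.5 F [-1.  -1.5  2.7] T [-0.078  0.184 -0.08 ] op 0.0261 p [0.5866 0.2027 0.2619]
8.63 yaw -152 -151.56 j6 -102.5 F [-1.  -0.   2.1] T [ 0.035  0.092 -0.   ] op 0.0263 p [0.5865 0.2027 0.2618]
8.95 yaw -164 -163.55 j6 -90.5 F [ 0.5 -0.7  2.2] T [ 0.017 -0.005 -0.049] op 0.0262 p [0.5866 0.2027 0.2618]
9.27 yaw -176 -175.55 j6 -78.5 F [-0.1 -0.8  2.6] T [-0.001  0.05  -0.019] op 0.0262 p [0.5866 0.2026 0.2617]
[0.58655039 0.20258779 0.26174   ] -176
```

```bash
python3 - <<'E'
from h import *
t=Turn([.5866,.2026,.2617],-176)
for i in range(40):
    s=t.go(-12 if t.yaw>-335 else -3)
    if t.yaw<-340: 
        r.wait(.15); T=r.sense()["torque"][2]; print("   Tz",T.round(3))
        if abs(T)>.18: break
    if t.yaw<-372 or abs(s["torque"][2])>.3: break
print(t.p,t.yaw)
E
```

```text
9.58 yaw -188 172.45 j6 -66.5 F [-0.6 -0.6  2.6] T [ 0.015  0.077 -0.022] op 0.0263 p [0.5865 0.2025 0.2617]
9.9 yaw -200 160.45 j6 -54.5 F [-0.3 -0.8  3.1] T [ 0.032  0.07  -0.018] op 0.026 p [0.5865 0.2025 0.2616]
10.22 yaw -212 148.45 j6 -42.5 F [-0.4 -0.1  3.4] T [ 0.017 -0.008 -0.06 ] op 0.0264 p [0.5865 0.2024 0.2616]
10.53 yaw -224 136.45 j6 -30.5 F [ 0.1 -0.   3.1] T [-0.03   0.011 -0.051] op 0.026 p [0.5865 0.2024 0.2615]
10.85 yaw -236 124.45 j6 -18.5 F [-0.4 -0.1  4. ] T [-0.117  0.061 -0.041] op 0.0263 p [0.5864 0.2024 0.2615]
11.17 yaw -248 112.45 j6 -6.5 F [-0.8 -0.8  3.4] T [-0.19   0.113 -0.001] op 0.0262 p [0.5864 0.2024 0.2614]
11.48 yaw -260 100.45 j6 5.4 F [-1.3 -1.6  3.9] T [-0.223  0.107 -0.061] op 0.0264 p [0.5862 0.2022 0.2614]
11.8 yaw -272 88.46 j6 17.4 F [-0.1 -0.2  4.3] T [-0.117  0.048 -0.053] op 0.0262 p [0.5862 0.2022 0.2614]
12.12 yaw -284 76.46 j6 29.4 F [-0.4 -0.   3.1] T [-0.128  0.067 -0.033] op 0.0262 p [0.5862 0.2022 0.2613]
12.43 yaw -296 64.46 j6 41.4 F [-1.  -0.1  3.4] T [-0.069  0.15   0.021] op 0.0262 p [0.5861 0.2022 0.2613]
12.75 yaw -308 
[... 234 characters left out ...]
-0.3  4.9] T [-0.067  0.109 -0.051] op 0.0259 p [0.586  0.2023 0.2611]
13.7 yaw -344 16.46 j6 89.4 F [-0.3  1.7  5.1] T [ 0.063  0.187 -0.061] op 0.0257 p [0.5859 0.2024 0.2611]
   Tz 0.048
14.1 yaw -347 13.17 j6 92.7 F [-0.3  0.9  3.7] T [ 0.005  0.158 -0.007] op 0.0263 p [0.5859 0.2025 0.2611]
   Tz -0.029
14.5 yaw -350 10.11 j6 95.8 F [0.1 1.4 5.1] T [-0.01   0.202 -0.048] op 0.026 p [0.5859 0.2027 0.2611]
   Tz -0.005
14.9 yaw -353 7.03 j6 98.9 F [0.4 0.  5.8] T [-0.165  0.19  -0.038] op 0.0259 p [0.586  0.2027 0.2611]
   Tz -0.047
15.3 yaw -356 4.05 j6 101.9 F [-1.1  0.6  5.2] T [-0.131  0.227  0.142] op 0.0264 p [0.5859 0.2027 0.261 ]
   Tz 0.227
[0.58586401 0.20271491 0.26105   ] -356
```

The stop came up at yaw ≈ −356°, against −355° predicted. I'll press once more to confirm it, then back off 90°.

```bash
python3 - <<'E'
from h import *
t=Turn([.5859,.2027,.2611],-356)
def tz(l):
    r.wait(.3); v=[]
    for _ in range(6): r.wait(.05); s=r.sense(); v.append((s["torque"][2],s["orientation"][2]))
    print("  ",l,np.mean(v,0).round(3))
tz("now"); r.grab(40); tz("sq40")
t.go(-1.5); tz("-1.5")
for d in(1.5,1,1): t.go(d); tz(d)
print(t.p,t.yaw)
E
```

```text
now [0.178 4.065]
   sq40 [0.205 4.067]
17.12 yaw -357.5 2.59 j6 103.4 F [-0.6 -0.6  5.6] T [-0.211  0.08   0.519] op 0.026 p [0.5858 0.2026 0.2611]
   -1.5 [0.521 2.566]
17.97 yaw -356.0 3.98 j6 101.9 F [-0.   0.4  4.5] T [-0.264  0.054  0.244] op 0.026 p [0.5858 0.2027 0.2611]
   1.5 [0.196 3.989]
18.82 yaw -355.0 4.98 j6 101.0 F [ 1.3 -2.6  4.9] T [-0.558 -0.052  0.036] op 0.0261 p [0.586  0.2024 0.2611]
   1 [-0.017  4.991]
19.67 yaw -354.0 6.01 j6 99.9 F [ 1.1 -2.6  4.8] T [-0.593 -0.043 -0.039] op 0.0259 p [0.5861 0.2022 0.2611]
   1 [0.012 6.002]
[0.58608081 0.20216489 0.26110722] -354.0
```

There is no slip: torque rises linearly and reaches zero at yaw −355°, so home is confirmed. Back off 90° (plus about 0.2° wind-up) and keep the grip.

```bash
python3 - <<'E'
from h import *
t=Turn([.586,.2024,.2611],-354)
for d in [11]*8+[1.2]: t.go(d)
r.wait(.5); t.go(0); r.wait(.3)
s=r.sense();print(s["orientation"],s["gripper_force"],s["torque"],s["clock"])
save(r.snapshot("wrist"),"w3.png"); save(r.snapshot("side"),"s3.png",(200,120,420,280),3)
E
```

```text
20.57 yaw -343 17.04 j6 88.9 F [ 0.9 -2.1  5.6] T [-0.512 -0.002  0.019] op 0.0261 p [0.5861 0.2022 0.2611]
20.87 yaw -332 27.9 j6 78.0 F [ 1.  -2.3  5.9] T [-0.415 -0.019  0.058] op 0.0261 p [0.5862 0.202  0.2612]
21.17 yaw -321 38.68 j6 67.2 F [ 0.5 -0.1  4.8] T [-0.264 -0.013  0.054] op 0.0261 p [0.5862 0.202  0.2612]
21.47 yaw -310 49.53 j6 56.3 F [-1.1 -0.3  4.9] T [-0.222  0.028  0.045] op 0.0257 p [0.5861 0.2019 0.2613]
21.77 yaw -299 60.48 j6 45.4 F [0.1 0.2 4.5] T [-0.103 -0.211  0.038] op 0.0261 p [0.5861 0.2019 0.2613]
22.07 yaw -288 71.52 j6 34.4 F [1.5 0.7 4.5] T [ 0.044 -0.308  0.038] op 0.0263 p [0.5863 0.202  0.2613]
22.37 yaw -277 82.54 j6 23.3 F [1.3 1.5 5. ] T [ 0.096 -0.218  0.069] op 0.0262 p [0.5864 0.2022 0.2614]
22.67 yaw -266 93.54 j6 12.3 F [0.4 0.3 4.8] T [ 0.145 -0.161  0.023] op 0.0257 p [0.5865 0.2022 0.2614]
22.92 yaw -264.8 94.99 j6 10.9 F [0.5 1.9 5.3] T [ 0.085 -0.08  -0.048] op 0.026 p [0.5865 0.2024 0.2614]
23.67 yaw -264.8 95.05 j6 10.8 F [-0.2 -0.1  5.6] T [ 0.015 -0.    -0.061] op 0.0262 p [0.5865 0.2024 0.2614]
[-1.79979296e+02  8.13077177e-03  9.50498325e+01] 40.00112984678708 [ 0.06855693 -0.0233886  -0.05346296] 23.9667
```

View pics/w3.png

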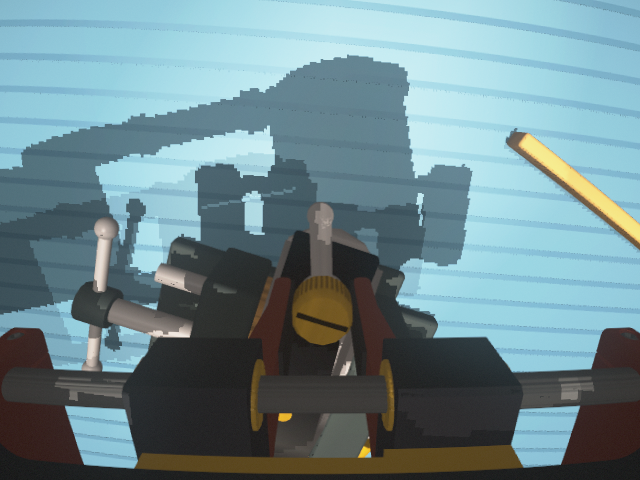

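View pics/s3.png

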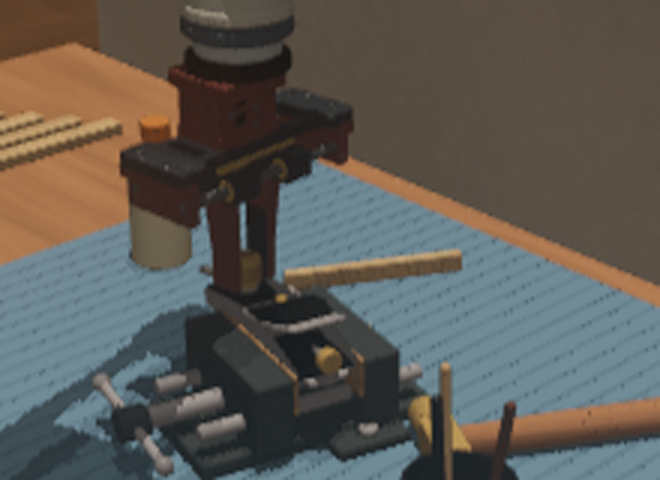

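The wrist view shows the knob gripped between the pads, with the slot from (299,316) to (345,330). That puts the slot at about 166°, perpendicular to the plane's 76°, so it is a quarter turn off home. The side view shows the bystanders untouched.

```bash
python3 -c "
from station import r
print(r.hand_in())"
```

```text
the job is handed in; nothing more can be done
None
```

The knob was screwed fully home against its stop, then backed off a quarter turn, and the job is handed in with the fingers still gripping the knob at 40 N.

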